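# Hang the rinse basket on the dip stand and click it down into the red zone

### The arm

A 6-joint arm with a two-finger parallel gripper is mounted at the origin on a cart in front of the work surface, level with it; the furniture and walls round the work are solid. World frame = base frame: x ahead of the robot, y to its left, z up, the work surface at z = 0. Lengths are in m, angles in rad, forces in N, time in s.
With the tool pointing down it reaches from about 0.35 to 0.85 m from the base axis. Payload 8.1 kg.
Tool frame: the origin (TCP) lies at the very end of the fingers, on their centre line; the grasp point (between the pads) lies 19 mm behind it; z points along the fingers, y is the line along which they close (so a half turn about z gives the same grasp; the last joint's range is limited). The gripper opens to 93 mm and grips with 3 to 60 N. Pads are 15 mm wide; open, the fingers measure 128 mm over their backs; the gripper's body (75 mm by 188 mm) begins 65 mm behind the grasp point.
Start: joints at [-1.313, 0.13, 1.488, -0, 1.523, -0.085], TCP at [0.202, -0.565, 0.219] pointing down, gripper open.
Joint ranges: [-2.96, 2.96], [-0.89, 2.26], [0.02, 2.5], [-1.34, 4.48], [0, 2.73], [-2.66, 2.66]. Speed limits (rad/s): [2.39, 2.39, 2.79, 3.14, 3.14, 3.14].

### API

Orientations are given as a rotation vector (axis times angle).
In Python, from plant import robot gives the robot as it stands. The module is installed in compiled form; this text tells all that it offers.
- The arm moves only by the tool play_rows, never from a script. Its argument "increments" is text: rows parted by semicolons, each of 5 numbers parted by spaces: the shift along the tool's x, y, z in mm, then the turn about the tool's z in degrees, then the closure, from -1 (fully open) to 1 (shut). In form: dx dy dz yaw claw; .... A call has 1 to 20 rows; each row is the pose to reach, as a shift and turn from the pose commanded when the call began, along the tool's axes at that moment; what a row does not reach only later rows make up. A row lasts 1/10 s, in which the tool goes at most 50 mm and 8.59 degrees, less where a joint would pass 70% of its speed; a pose out of reach is approached as far as the arm can. A call with a gripper value outside its range is refused whole. The fingers move at their own pace and stop on an object; "force" is the grip in N (left out, the last holds). Time passes only in rows, so rows that repeat a pose let the fingers close. It gives the time, the measured TCP pose, the force, the opening and the grip force at its end, in the units of the state.
- robot.read_state(): the state, without advancing time (a new reading comes with each control period).
- robot.read_camera(name): name is "scene" or "top"; returns the picture (480x640x3 uint8, blue, green, red); there is no depth.
- robot.calibration(name): a dict with "vertical_fov" (degrees; the focal length in pixels is half the picture's height over the tangent of half this angle, whatever the lens; pixels are square), "cx", "cy" (the principal point, pixels), "rvec" (rotation vector, rad) and "tvec" (3), from world to camera coordinates, as OpenCV has them. Camera axes: x right, y down, z forward; pixel columns grow to the right and rows downward; lengths in m; the calibration is good to about 2 mm. A picture is of the moment at which its call begins. calibration takes no time and is no camera call.
- robot.close_job(): hands the job in; it is judged then, once.
Trained networks look in the newest picture that a camera, given by its name, has taken for a name from the list of things; names that differ only in an ending like _2 or _b are one class to them, and where a whole thing is asked for, a point or a joint stands for the part that bears it (a point fixed in the world has none). Each returns a list of dicts, best first, with "conf" (0 to 1); they miss things now and then, are a little off and sometimes report something else, mostly with a low value. They report only what shows in the picture. A call takes as long as a camera call. They do not tell look-alikes from the thing itself.
- robot.recognise(camera, query): "centre" ([x, y, z] in m, in world coordinates, good to about 4 mm: the middle of the surface that is visible of it).
- robot.regions_of(camera, query): "pixels" (480x640 bool, what is visible of it).
- robot.landmark_of(camera, query): "centre" ([x, y, z] in m, in world coordinates, good to about 4 mm: a listed point, or the origin of a listed thing).
The state is a dict: "t": time; "q": joint angles; "dq": joint speeds; "joint_torque": joint torques, N m; "tool_pos": TCP position; "orientation": TCP orientation; "force": force on the tool from outside, world axes, zero at the start; "wrist_torque": the same for the moment, N m; "opening": finger opening in m; "gripper_force": force on a finger pad.
Only numpy, scipy, OpenCV 4.12 (cv2) and the standard library are available. Lean on these libraries where they do the work, as an engineer would, in place of code of your own. Each camera call takes 0.05 s, during which the arm holds its last target. There are 200 camera calls.

### The job

Move the wire basket from the hook of the drip stand to the raised hook of the dip stand without setting it down or spilling the brass ring in it, and let go of it there. Then click the dip stand's red thumb lever, one full stroke at a time until you feel its stop but without forcing it, letting it spring right back after each click, until the brass pointer stands in the red zone of the scale and the basket hangs still in the beaker, clear of the bottom.

Things in the scene. Friction and masses are not known exactly. Their poses are not given: they have to be found in the camera images.
- dip_stand: Fixed stand: green base 185 x 150 x 14 mm, mast 85 mm along +x (246 mm high, its toothed rack up to 265). Origin on the bench straight below its hook seat, z up; hook points to -x, lever to -y. Each full press and release of the lever lets rack and hook down one notch of 20 mm, never up. At the start the pointer is 38 to 80 mm above the middle of the red zone.
- hook_seat (a point): Top of the seat of the dip stand's hook, for the basket's eye; 187 to 229 mm above the bench at the start, 138 to 160 with the pointer in the red zone. The hook, a 7 mm rod, comes from the mast along the stand's -x, dips at the seat and turns up to a tip that ends 28 mm beyond (-x) and 17 mm above it. Axes as the dip_stand's.
- pointer (a point): Tip of the brass pointer beside the hook's head, always 22 mm below the hook seat, in front of a centimetre scale on the mast's hook side (a second pointer and scale at the same height on its back); goes down with the hook.
- red_zone (a point): Middle of the red zone of the scale (fixed), 127 mm above the bench; the zone is 22 mm high, a little more than one notch, so 11 mm up and down from here. Two notches lower the basket would stand on the beaker's bottom. Axes as the dip_stand's.
- lever: The thumb lever: steel rod with a red plastic pad at its far end. Origin on its pivot, 150 mm above the bench; it turns about its x axis (parallel to the stand's x). It springs back up by itself.
- lever_pad (a point): Middle of the top of the red pad (28 mm in x, 40 in y), 136 mm from the pivot, 173 mm high at rest. Press down: free play of 2 to 35 mm, unknown, different each time (1 to 2 N); then stiffer (3 to 6 N), trips some 27 mm further on, and 6 mm later a hard stop, in all 35 to 69 mm below rest. 9 to 10 N is ample, over 25 N is forcing it. Let it rise fully to finish the click.
- drip_stand: Fixed stand with a grey foot and steel post (top 220 mm high, 125 mm along +x) and a hook of the same shape as the dip stand's, pointing along -x; a square stoneware dish (178 mm, 32 mm high) stands below the hook. Origin on the bench, straight below the seat of the hook.
- drip_seat (a point): Top of the seat of the drip stand's hook, 200 mm above the bench, where the basket hangs at the start. Axes as the drip_stand's; the tip ends 28 mm beyond (-x) and 17 mm above it.
- basket: Round wire basket, 77 mm wide and 36 mm high, with a wire bail (across y) up to a closed upright eye, and a black square grip on top; 110 to 225 g, a loose brass ring in it. Origin at the centre of its underside, z up; the eye lies in the y-z plane, so the hook passes through it along x. Whole height 166 mm.
- eye (a point): Inside top of the basket's eye, 112 mm above the underside; rests on the hook's seat. The eye's opening is 36 mm wide (y) and 38 mm high, of 6 mm wire: lift the basket 24 to 28 mm to clear a hook's tip, then draw it 45 mm or more along the hook's -x.
- grip (a point): Centre of the black grip, 148 mm above the underside: 18 x 18 mm and 36 mm high (130 to 166 mm), sides along the basket's x and y.
- beaker: Loose glass beaker on the dip stand's base below its hook, 104 mm wide, wall 3 mm, bottom 4 mm thick, 74 mm high (rim 88 mm above the bench). Origin at the centre of its underside.
- drip_dish: The square dish under the drip stand's hook, 178 x 178 x 32 mm, fixed; origin at the centre of its underside.
- brass_ring: Loose brass ring lying in the basket, 22 mm wide, 5 mm high.
- flux_jar: Amber jar with black cap, 56 mm wide, 78 mm high, bystander.
- flat_tin: Round tin with red lid, 65 mm wide, 24 mm high, bystander.
Things that resemble listed ones, but are neither listed nor needed, are in the scene too. What is shaped like the basket but blue is not meant.

How it is judged:
On the way:
1. the basket hangs by its eye on the dip stand's hook and has been let go of, with the pointer still at least 30 mm above the middle of the red zone (distance between eye and hook_seat below 0.01 m and angle between basket's own z axis and vertical below 0.15 rad and z of pointer in the frame of red_zone above 0.03 m and contact force between the fingers and basket below 0.05 N), for 0.2 s.
At the end, for the whole second after the job is handed in: Pointer at rest within 12.5 mm of the height of the red zone's middle; basket upright (0.15 rad) and still (0.05 m/s), eye within 10 mm of the dip stand's hook seat, the ring in it, not touching the beaker, which stands; lever pad back up within 9 mm of rest (distance between eye and hook_seat below 0.01 m and angle between basket's own z axis and vertical below 0.15 rad and distance between brass_ring and basket below 0.05 m and z of pointer in the frame of red_zone between -0.0125 and 0.0125 m and linear speed of basket below 0.05 m/s and contact force between basket and beaker below 0.05 N and angle between beaker's own z axis and vertical below 0.1 rad and z of lever_pad in the frame of dip_stand above 0.164 m).
It fails at once if the basket is tipped more than 0.5 rad (angle between basket's own z axis and vertical above 0.5 rad).
It fails at once if the ring falls out of the basket (distance between brass_ring and basket above 0.06 m).
It fails at once if the basket is set down: on the bench, in the dish or on the beaker's bottom (height (world z) of basket below 0.0215 m or contact force between basket and drip_dish above 0.5 N).
It fails at once if the lever is forced with more than 25 N (contact force between any of the fingers, the arm and lever above 25 N).
It fails at once if the beaker is pushed more than 20 mm aside, or a bystander more than 30 mm (distance of beaker from where it was at the start of the episode above 0.02 m or distance of any of flux_jar, flat_tin from where it was at the start of the episode above 0.03 m).
It also fails if it takes over 58 s, if anything falls off the work surface, if the arm or the gripper's body presses on something with over 40 N, if the wrist force passes 120 N, or if a joint passes its speed limit or range.

## Working session

There is one attempt and no reset: what is moved stays moved. The work goes in short steps, Python scripts to look and compute and a tool call to move; the robot and the scene stay as the last step left them, time stands still between calls to the robot, and variables do not carry over. Pictures are saved under pics/ and viewed, at most 10 in all, crops included, and the job is handed in when it is done.

Besides the shell and the picture viewer there is one more tool, called after "Emit:" by a JSON object that holds its "op" and its "data". play_rows: Moves the arm, as the interface text tells. Its arguments: {"type":"object","properties":{"increments":{"type":"string"},"force":{"type":"number"}},"required":["increments"]}

```bash
mkdir -p pics
cat > h.py <<'E'
import numpy as np, cv2
from plant import robot
def proj(cam,P):
    c=robot.calibration(cam); f=240/np.tan(np.radians(c["vertical_fov"])/2)
    K=np.array([[f,0,c["cx"]],[0,f,c["cy"]],[0,0,1.]])
    return cv2.projectPoints(np.array(P,float).reshape(-1,3),np.array(c["rvec"],float),np.array(c["tvec"],float),K,None)[0].reshape(-1,2)
E
python3 - <<'E'
from h import *
for c in("scene","top"):
    cv2.imwrite(f"pics/{c}0.png",robot.read_camera(c)); 
    k=robot.calibration(c); R=cv2.Rodrigues(np.array(k["rvec"],float))[0]; print(c,-R.T@np.array(k["tvec"]),k["vertical_fov"])
    for q in["dip_stand","hook_seat","pointer","lever","lever_pad","drip_stand","drip_seat","basket","eye","grip","beaker","brass_ring","drip_dish","flux_jar","flat_tin"]:
        print(q,[(np.round(d["centre"],3).tolist(),round(d["conf"],2),proj(c,d["centre"]).astype(int).tolist()[0]) for d in robot.landmark_of(c,q)[:3]])
s=robot.read_state();print(s["t"],s["tool_pos"],s["orientation"])
E
```

```text
scene [0.15544286 0.5135556  0.96943906] 57.28321059892107
dip_stand [([0.58, 0.122, -0.001], 0.92, [293, 328])]
hook_seat [([0.581, 0.123, 0.19], 0.57, [287, 283])]
pointer [([0.608, 0.056, 0.166], 0.69, [299, 265])]
lever []
lever_pad [([0.443, 0.003, 0.175], 0.71, [370, 284])]
drip_stand [([0.525, 0.342, 0.001], 0.64, [245, 409]), ([0.521, 0.342, -0.001], 0.56, [247, 411])]
drip_seat [([0.525, 0.338, 0.202], 0.89, [232, 367]), ([0.605, 0.056, 0.169], 0.45, [300, 265])]
basket [([0.498, -0.149, 0.001], 0.69, [381, 277]), ([0.53, 0.336, 0.089], 0.65, [240, 390])]
eye [([0.496, -0.152, 0.109], 0.74, [386, 251]), ([0.53, 0.336, 0.203], 0.65, [231, 365])]
grip [([0.491, -0.15, 0.149], 0.97, [389, 242]), ([0.527, 0.337, 0.238], 0.73, [228, 357])]
beaker [([0.574, 0.12, 0.01], 0.75, [295, 327])]
brass_ring [([0.52, 0.342, 0.09], 0.62, [241, 395]), ([0.529, 0.336, 0.09], 0.59, [240, 390])]
drip_dish [([0.52, 0.34, 0.001], 0.82, [248, 410]), ([0.52, 0.341, 0.091], 0.49, [241, 394]), ([0.76, -0.16, -0.001], 0.16, [311, 231])]
flux_jar [([0.761, -0.16, 0.002], 0.96, [311, 231]), ([0.607, 0.0
[... 924 characters left out ...]
[0.528, 0.341, 0.234], 0.58, [183, 291]), ([0.494, -0.151, 0.149], 0.58, [382, 263])]
beaker [([0.573, 0.121, 0.015], 0.59, [274, 289]), ([0.518, 0.344, 0.091], 0.28, [194, 319]), ([0.521, -0.337, -0.0], 0.21, [432, 262])]
brass_ring [([0.518, 0.34, 0.091], 0.48, [195, 319])]
drip_dish [([0.52, 0.344, -0.003], 0.84, [200, 332]), ([0.571, 0.121, 0.015], 0.71, [274, 290]), ([0.607, 0.055, 0.17], 0.34, [292, 244])]
flux_jar [([0.765, -0.166, 0.0], 0.57, [347, 211])]
flat_tin [([0.518, 0.343, -0.001], 0.62, [201, 333]), ([0.523, -0.342, -0.003], 0.53, [433, 262]), ([0.443, 0.001, 0.17], 0.53, [333, 293])]
1.6 [ 0.20168321 -0.56509555  0.21865218] [ 3.09554199e+00  5.35784010e-01 -1.45235897e-05]
```

View pics/scene0.png

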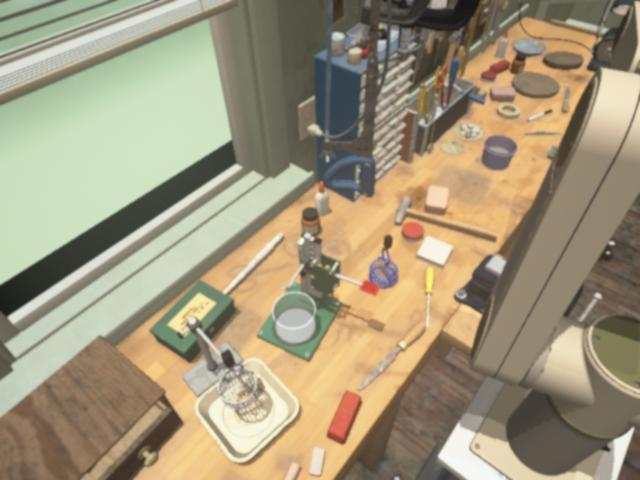

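View pics/top0.png

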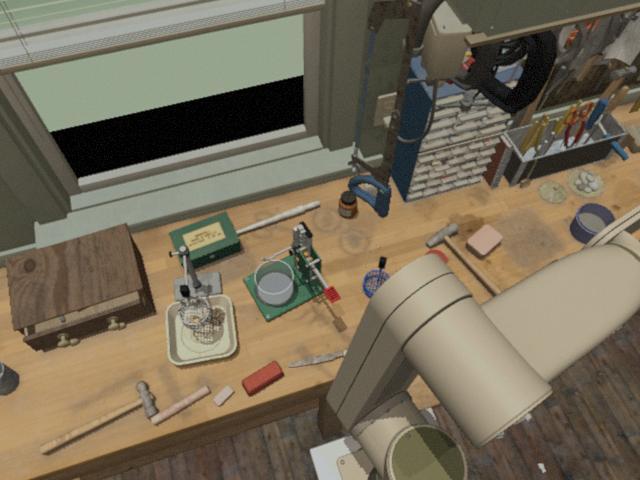

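Candidates for the basket are the plain wire basket on the drip stand at scene (240,385) and the blue look-alike on the bench at scene (383,268). The description picks the first. I'll check it in a close crop, with post-top positions projected for candidate stand yaws.

Run:
```python
from h import *
o=[]
for c,(x,y) in(("scene",(160,300)),("top",(130,225))):
    im=robot.read_camera(c)
    k=4; w=cv2.resize(im[y:y+150,x:x+100],None,fx=k,fy=k,interpolation=cv2.INTER_CUBIC)
    for a in range(-180,180,10):
        p=proj(c,[.527+.125*np.cos(np.radians(a)),.338+.125*np.sin(np.radians(a)),.22])[0]
        q=tuple(int(v) for v in ((p-[x,y])*k)); cv2.circle(w,q,2,(0,0,255),-1); cv2.putText(w,str(a),q,0,.4,(255,0,255),1)
    for P in([.527,.338,.2],[.527,.338,.236]):
        q=tuple(int(v) for v in ((proj(c,P)[0]-[x,y])*k)); cv2.circle(w,q,3,(0,255,0),-1)
    o.append(w)
    for q in("drip_dish",):
        for d in robot.regions_of(c,q)[:2]:
            m=d["pixels"].astype(np.uint8); kk=robot.calibration(c)
            pts=np.argwhere(m)[:,::-1].astype(float); f=240/np.tan(np.radians(kk["vertical_fov"])/2)
            R=cv2.Rodrigues(np.array(kk["rvec"],float))[0]; C=-R.T@np.array(kk["tvec"])
            r=np.c_[(pts[:,0]-kk["cx"])/f,(pts[:,1]-kk["cy"])/f,np.ones(len(pts))]@R
            g=C+r*((.032-C[2])/r[:,2])[:,None]
            print(c,d["conf"],m.sum(),cv2.minAreaRect((g[:,:2]*1000).astype(np.float32)))
cv2.imwrite("pics/crop1.png",np.hstack(o))
```

```text
scene 0.93 5778 ((517.5650024414062, 339.1741027832031), (180.22032165527344, 180.05712890625), 81.58454895019531)
scene 0.47 244 ((665.983154296875, -2.32891845703125), (36.84870147705078, 125.35228729248047), 15.823984146118164)
top 0.66 3598 ((517.0802612304688, 337.94659423828125), (179.72972106933594, 179.8054962158203), 82.54177856445312)
```

View pics/crop1.png

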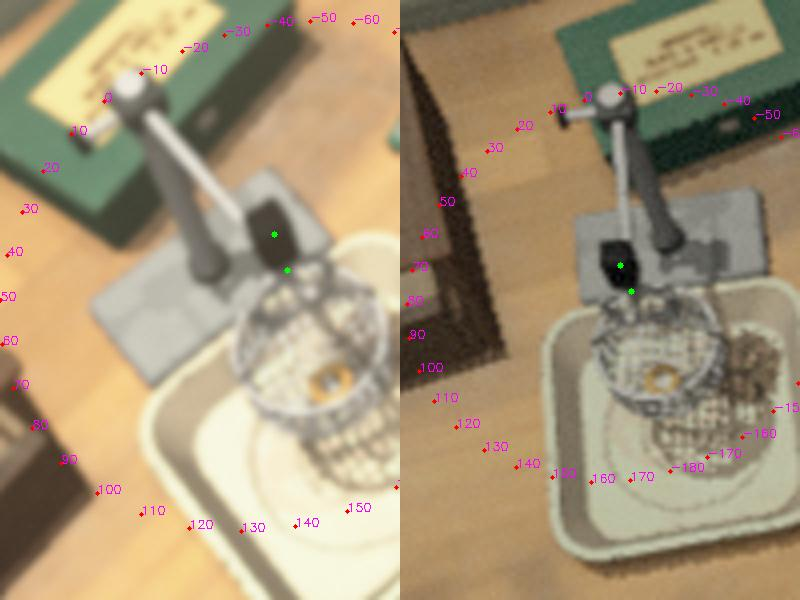

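The crop shows the plain wire basket, with the brass ring at crop (330,385) left and (660,380) right, hanging on the drip hook. The stand yaw is about -8°. Next I work out the transit moves.

```bash
cat >> h.py <<'E'
def rows(*T):
    "tool-frame shifts (mm, deg) from the present pose to world targets (x,y,z,toolx_angle_deg)"
    s=robot.read_state(); R=cv2.Rodrigues(np.array(s["orientation"],float))[0]
    a0=np.degrees(np.arctan2(R[1,0],R[0,0])); print("t",round(s["t"],2),"pos",np.round(s["tool_pos"],4),"a",round(a0,2),"z",np.round(R[:,2],3))
    for t in T:
        d=R.T@(np.array(t[:3])-s["tool_pos"])*1000; print(np.round(d,1),round(-(t[3]-a0),1))
E
python3 - <<'E'
from h import *
rows((.3,-.5,.36,60),(.45,-.12,.36,110),(.527,.338,.33,172))
for c in("scene","top"):
  robot.read_camera(c)
  for q in("hook_seat","pointer","lever_pad","lever","beaker","red_zone","grip"):
    print(c,q,[(np.round(d["centre"],3).tolist(),round(d["conf"],2)) for d in robot.landmark_of(c,q)[:2]])
E
```

```text
t 1.8 pos [ 0.2017 -0.5651  0.2187] a 19.64 z [ 0. -0. -1.]
[ 114.5  -28.3 -141.3] -40.4
[ 383.5 -335.7 -141.3] -90.4
[ 609.9 -741.2 -111.3] -152.4
scene hook_seat [([0.578, 0.12, 0.191], 0.74), ([0.531, 0.341, 0.235], 0.61)]
scene pointer [([0.608, 0.054, 0.166], 0.62)]
scene lever_pad [([0.446, 0.002, 0.175], 0.85), ([0.531, 0.335, 0.091], 0.48)]
scene lever []
scene beaker [([0.572, 0.12, 0.014], 0.86), ([0.528, 0.34, 0.203], 0.66)]
scene red_zone [([0.611, 0.054, 0.124], 0.85), ([0.58, 0.124, 0.191], 0.72)]
scene grip [([0.531, 0.34, 0.237], 0.96), ([0.496, -0.152, 0.147], 0.56)]
top hook_seat [([0.576, 0.12, 0.193], 0.73)]
top pointer [([0.577, 0.12, 0.192], 0.55), ([0.608, 0.055, 0.169], 0.54)]
top lever_pad [([0.444, 0.004, 0.173], 0.76)]
top lever [([0.575, 0.034, 0.15], 0.61)]
top beaker [([0.573, 0.12, 0.016], 0.78), ([0.579, 0.119, 0.194], 0.65)]
top red_zone [([0.607, 0.057, 0.122], 0.65), ([0.528, 0.337, 0.2], 0.32)]
top grip [([0.528, 0.34, 0.233], 0.93), ([0.494, -0.15, 0.149], 0.91)]
```

Emit:
{"op": "play_rows", "data": {"increments": "30 -8 -48 -8 -1;60 -15 -95 -16 -1;90 -22 -141 -24 -1;130 -40 -141 -32 -1;165 -75 -141 -40 -1;200 -110 -141 -48 -1;236 -145 -141 -56 -1;272 -180 -141 -64 -1;306 -216 -141 -72 -1;340 -253 -141 -80 -1;370 -293 -141 -88 -1;394 -337 -138 -96 -1;417 -381 -135 -104 -1;440 -425 -132 -112 -1;463 -469 -128 -120 -1;486 -513 -124 -128 -1;509 -557 -120 -136 -1;532 -601 -116 -144 -1;560 -645 -112 -152 -1;585 -688 -111 -152 -1", "force": 25}}

```text
t: 4.6
tool_pos: [0.5202, 0.276, 0.3294]
orientation: [0.221, 3.134, -0.0]
force: [0.5, -0.4, 0.2]
opening: 0.0929
gripper_force: 0.0
```

Run:
```python
from h import *
rows((.528,.3385,.29,172),(.528,.3385,.217,172))
```

```text
t 4.6 pos [0.5202 0.276  0.3294] a 171.95 z [ 0. -0. -1.]
[ 1.  62.9 39.4] -0.1
[  1.   63.  112.4] -0.1
```

Emit:
{"op": "play_rows", "data": {"increments": "1.5 30 10 0 -1;1.5 59 20 0 -1;1.5 59 40 0 -1;1.5 59 40 0 -1"}}

```text
t: 5.0
tool_pos: [0.526, 0.3328, 0.286]
orientation: [-0.226, -3.129, 0.005]
force: [-0.8, -0.0, 0.0]
opening: 0.0926
gripper_force: 0.0
```

Run:
```python
from h import *
o=[]
for c,(x,y) in(("scene",(180,290)),("top",(130,240))):
    im=robot.read_camera(c); k=4
    w=cv2.resize(im[y:y+120,x:x+100],None,fx=k,fy=k); o.append(w)
    p=robot.read_state()["tool_pos"]; q=tuple(int(v) for v in ((proj(c,p)[0]-[x,y])*k)); cv2.circle(w,q,3,(0,0,255),-1)
    for q in("grip","eye"): print(c,q,[(np.round(d["centre"],3).tolist(),round(d["conf"],2)) for d in robot.landmark_of(c,q)[:2]])
cv2.imwrite("pics/crop2.png",np.hstack(o))
rows((.528,.3385,.217,172))
```

```text
scene grip [([0.528, 0.338, 0.235], 0.61)]
scene eye [([0.531, 0.341, 0.203], 0.87), ([0.606, 0.058, 0.165], 0.71)]
top grip [([0.493, -0.152, 0.148], 0.82), ([0.528, 0.342, 0.234], 0.65)]
top eye [([0.524, 0.339, 0.198], 0.82), ([0.495, -0.154, 0.111], 0.66)]
t 5.3 pos [0.5281 0.3321 0.2915] a 171.58 z [ 0.002  0.001 -1.   ]
[ 1.2  6.2 74.5] -0.4
```

View pics/crop2.png

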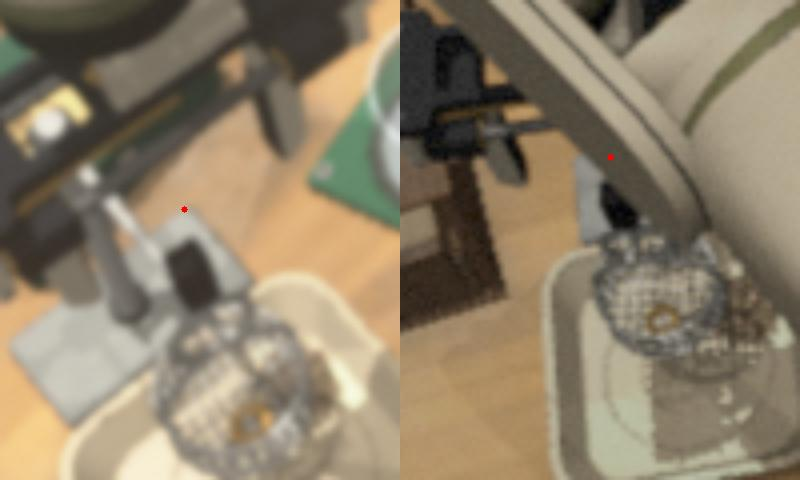

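Run:
```python
from h import *
robot.read_camera("top")
s=robot.read_state(); print({k:np.round(s[k],3) for k in("q","dq","force","wrist_torque","tool_pos")})
rows((.528,.3385,.217,172))
```

```text
{'q': array([ 0.479,  0.175,  1.308,  0.   ,  1.656, -0.945]), 'dq': array([ 0.003,  0.003,  0.003,  0.001, -0.001,  0.002]), 'force': array([-0.069, -0.458,  0.251]), 'wrist_torque': array([ 0.082, -0.153,  0.006]), 'tool_pos': array([0.528, 0.332, 0.291])}
t 5.35 pos [0.528  0.3322 0.2913] a 171.59 z [ 0.002  0.001 -1.   ]
[ 1.1  6.2 74.3] -0.4
```

Emit:
{"op": "play_rows", "data": {"increments": "1 6 20 0 -1;1 6 45 0 -1;1 6 60 0 -1;1 6 74 0 -1;1 6 74 0 -1;1 6 74 0 -1"}}

```text
t: 5.95
tool_pos: [0.5275, 0.3385, 0.2163]
orientation: [0.229, 3.133, 0.0]
force: [0.5, -0.0, 0.6]
opening: 0.0933
gripper_force: 0.0
```

Run:
```python
from h import *
im=robot.read_camera("scene")
cv2.imwrite("pics/crop3.png",cv2.resize(im[290:410,170:300],None,fx=5,fy=5))
for q in("grip",): print(q,[(np.round(d["centre"],3).tolist(),round(d["conf"],2)) for d in robot.landmark_of("scene",q)[:2]])
rows((.528,.3385,.217,172))
```

```text
grip [([0.528, 0.339, 0.235], 0.92)]
t 6.05 pos [0.528  0.3389 0.2173] a 171.64 z [ 0.002  0.001 -1.   ]
[-0.1 -0.4  0.3] -0.4
```

View pics/crop3.png

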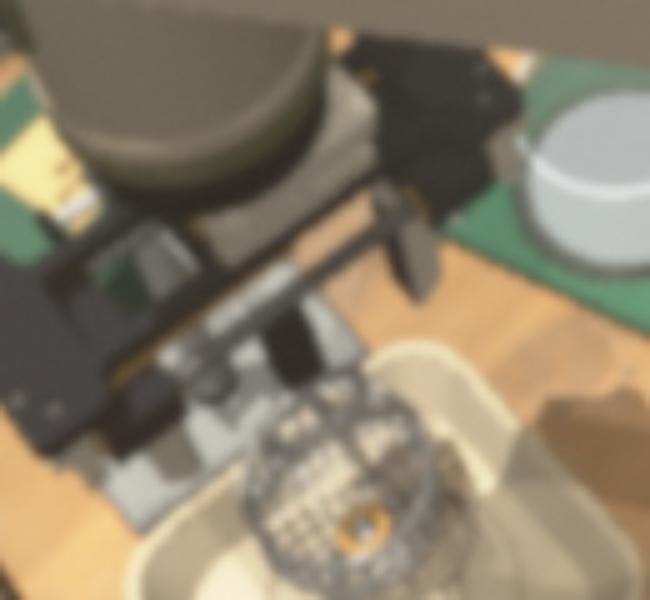

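The fingers sit either side of the black grip at crop (295,345), so I'll close.

Emit:
{"op": "play_rows", "data": {"increments": "0 0 0 0 1;0 0 0 0 1;0 0 0 0 1;0 0 0 0 1;0 0 0 0 1;0 0 0 0 1;0 0 0 0 1;0 0 0 0 1;0 0 0 0 1;0 0 0 0 1", "force": 30}}

```text
t: 7.05
tool_pos: [0.5273, 0.3386, 0.2158]
orientation: [-0.229, -3.133, 0.0]
force: [-1.9, -0.7, 0.5]
opening: 0.0182
gripper_force: 29.0
```

Run:
```python
from h import *
robot.read_camera("scene")
for q in("grip","eye"): print(q,[(np.round(d["centre"],3).tolist(),round(d["conf"],2)) for d in robot.landmark_of("scene",q)[:2]])
s=robot.read_state(); print(s["opening"],s["gripper_force"])
rows((.528,.3385,.217,172))
```

```text
grip [([0.529, 0.341, 0.237], 0.77)]
eye [([0.53, 0.34, 0.203], 0.56)]
0.018075100866569462 29.444416165351868
t 7.2 pos [0.5274 0.3386 0.2158] a 171.64 z [ 0. -0. -1.]
[-0.6  0.  -1.2] -0.4
```

Emit:
{"op": "play_rows", "data": {"increments": "0 0 -6 0 1;0 0 -14 0 1;0 0 -21 0 1;0 0 -26 0 1;0 0 -26 0 1;5 0 -26 0 1;14 0 -26 0 1;26 0 -26 0 1;39 0 -26 0 1;52 0 -26 0 1;64 0 -28 0 1;70 0 -30 0 1;70 0 -30 0 1"}}

```text
t: 8.5
tool_pos: [0.4574, 0.3493, 0.2467]
orientation: [0.227, 3.132, 0.001]
force: [0.2, -0.9, -2.2]
opening: 0.0182
gripper_force: 29.5
```

Run:
```python
from h import *
robot.read_camera("scene")
for q in("grip","eye","brass_ring"): print(q,[(np.round(d["centre"],3).tolist(),round(d["conf"],2)) for d in robot.landmark_of("scene",q)[:2]])
s=robot.read_state(); print(s["opening"],s["gripper_force"],s["force"])
# dip stand geometry: hook along u
S=np.array([.577,.1205,.191]); a=-76.8; u=np.array([np.cos(np.radians(a)),np.sin(np.radians(a))])
P=S[:2]-.075*u; print("pre",P)
rows((.455,.34,.30,172),(*P,.30,103.2),(*P,.2385,103.2),(*S[:2],.2385,103.2))
```

```text
grip [([0.458, 0.352, 0.267], 0.91)]
eye [([0.459, 0.351, 0.231], 0.9)]
brass_ring [([0.449, 0.352, 0.122], 0.5)]
0.018197326479384147 29.437349438667297 [ 0.43756853 -0.74400003 -2.05171027]
pre [0.55987368 0.19351842]
t 8.7 pos [0.4585 0.3486 0.2458] a 171.62 z [ 0. -0. -1.]
[  2.1  -9.  -54.2] -0.4
[-123.  -138.7  -54.2] 68.4
[-122.9 -138.7    7.3] 68.4
[-150.5 -208.4    7.3] 68.4
```

Emit:
{"op": "play_rows", "data": {"increments": "2 -8 -10 0 1;2 -22 -20 0 1;2 -40 -30 0 1;0 -58 -40 4 1;-8 -72 -40 10 1;-22 -83 -40 17 1;-38 -93 -40 24 1;-55 -103 -40 31 1;-72 -113 -40 38 1;-88 -122 -40 45 1;-103 -129 -40 52 1;-114 -134 -40 58 1;-120 -137 -38 63 1;-123 -138.5 -33 66.5 1;-123 -138.5 -20 68.4 1;-123 -138.5 -5 68.4 1;-123 -138.5 8 68.4 1;-123 -138.5 13 68.4 1;-123 -138.5 13 68.4 1;-123 -138.5 13 68.4 1"}}

```text
t: 10.7
tool_pos: [0.5597, 0.1939, 0.2332]
orientation: [1.95, 2.463, 0.0]
force: [0.5, -0.1, -1.5]
opening: 0.0175
gripper_force: 29.9
```

Run:
```python
from h import *
o=[]
for c,(x,y) in(("scene",(230,210)),("top",(220,200))):
    im=robot.read_camera(c); k=4
    o.append(cv2.resize(im[y:y+140,x:x+100],None,fx=k,fy=k))
    for q in("grip","eye","hook_seat","pointer","beaker","lever_pad","brass_ring"): print(c,q,[(np.round(d["centre"],3).tolist(),round(d["conf"],2)) for d in robot.landmark_of(c,q)[:2]])
cv2.imwrite("pics/crop4.png",np.hstack(o))
s=robot.read_state(); print(s["opening"],s["gripper_force"],s["force"])
rows((.577,.1205,.2328,103.2))
```

```text
scene grip [([0.492, -0.15, 0.147], 0.7), ([0.561, 0.193, 0.254], 0.58)]
scene eye [([0.56, 0.194, 0.219], 0.95), ([0.495, -0.152, 0.108], 0.72)]
scene hook_seat [([0.562, 0.197, 0.255], 0.66)]
scene pointer [([0.607, 0.059, 0.166], 0.49)]
scene beaker [([0.571, 0.119, 0.013], 0.73)]
scene lever_pad [([0.442, 0.003, 0.173], 0.89)]
scene brass_ring [([0.559, 0.203, 0.107], 0.55)]
top grip [([0.493, -0.152, 0.149], 0.72)]
top eye [([0.554, 0.192, 0.22], 0.9), ([0.498, -0.155, 0.111], 0.77)]
top hook_seat []
top pointer []
top beaker [([0.572, 0.122, 0.013], 0.69), ([0.518, 0.339, -0.002], 0.22)]
top lever_pad [([0.518, 0.346, 0.001], 0.67)]
top brass_ring [([0.564, 0.204, 0.105], 0.53)]
0.017627514495058984 29.860995411872864 [ 0.76154385 -0.4037424  -1.48725011]
t 11.5 pos [0.5596 0.1939 0.2328] a 103.24 z [-0.  0. -1.]
[-75.4   0.1  -0. ] 0.0
```

View pics/crop4.png

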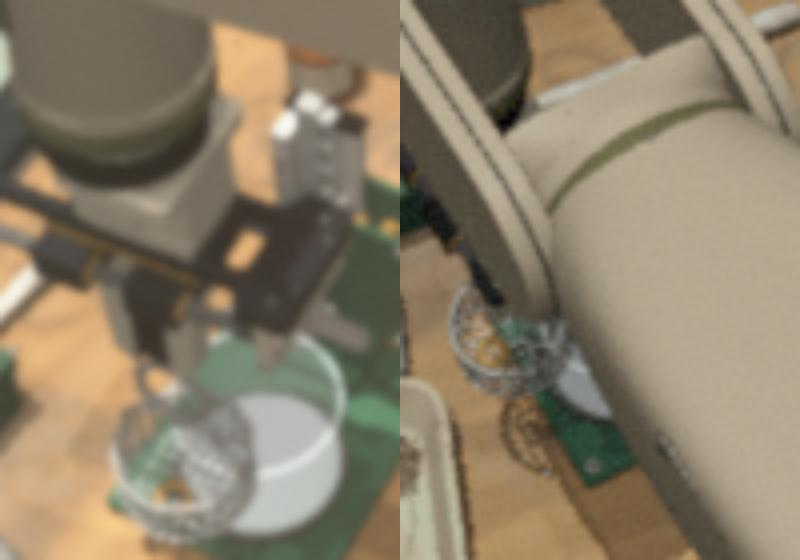

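The picture shows the basket held clear, with its eye at crop (145,380) and the ring inside, lined up beside the beaker. I'll slide it over the hook now.

Emit:
{"op": "play_rows", "data": {"increments": "-6 0 0 0 1;-16 0 0 0 1;-28 0 0 0 1;-40 0 0 0 1;-52 0 0 0 1;-63 0 0 0 1;-71 0 0 0 1;-75.5 0 0 0 1;-75.5 0 0 0 1;-75.5 0 0 0 1"}}

```text
t: 12.5
tool_pos: [0.5769, 0.1206, 0.2327]
orientation: [-1.95, -2.463, -0.0]
force: [0.3, -0.6, -1.8]
opening: 0.0179
gripper_force: 29.9
```

Run:
```python
from h import *
for c in("scene","top"):
    robot.read_camera(c)
    for q in("eye","hook_seat","pointer","beaker","basket"): print(c,q,[(np.round(d["centre"],3).tolist(),round(d["conf"],2)) for d in robot.landmark_of(c,q)[:2]])
s=robot.read_state(); print(s["opening"],s["gripper_force"],s["force"],s["wrist_torque"])
rows((.577,.1205,.2068,103.2))
```

```text
scene eye [([0.496, -0.151, 0.11], 0.91), ([0.578, 0.12, 0.221], 0.82)]
scene hook_seat [([0.579, 0.124, 0.193], 0.53)]
scene pointer [([0.606, 0.058, 0.165], 0.69)]
scene beaker [([0.609, 0.055, 0.169], 0.3)]
scene basket [([0.576, 0.115, 0.103], 0.97), ([0.497, -0.15, 0.001], 0.91)]
top eye [([0.573, 0.118, 0.218], 0.87), ([0.571, 0.119, 0.014], 0.65)]
top hook_seat [([0.578, 0.122, 0.192], 0.36)]
top pointer [([0.577, 0.133, 0.106], 0.38)]
top beaker [([0.572, 0.12, 0.016], 0.56)]
top basket [([0.58, 0.115, 0.106], 0.61)]
0.018071749354860625 29.86327975988388 [ 0.41834289 -1.06802808 -2.60812308] [-0.04247071 -0.06459517  0.0323755 ]
t 13.1 pos [0.5769 0.1204 0.2328] a 103.25 z [-0. -0. -1.]
[ 0.1  0.1 26. ] 0.0
```

Emit:
{"op": "play_rows", "data": {"increments": "0 0 6 0 1;0 0 13 0 1;0 0 19 0 1;0 0 23 0 1;0 0 24 0 1;0 0 24 0 1"}}

```text
t: 13.7
tool_pos: [0.5768, 0.1203, 0.2085]
orientation: [-1.95, -2.462, 0.001]
force: [-0.4, -0.3, -1.9]
opening: 0.018
gripper_force: 29.9
```

Emit:
{"op": "play_rows", "data": {"increments": "0 0 1 0 1;0 0 2 0 1;0 0 2 0 1;0 0 2 0 1"}}

```text
t: 14.1
tool_pos: [0.5771, 0.1204, 0.207]
orientation: [1.95, 2.463, 0.001]
force: [0.1, -0.1, -1.2]
opening: 0.0179
gripper_force: 29.9
```

Emit:
{"op": "play_rows", "data": {"increments": "0 0 1 0 1;0 0 2 0 1;0 0 2 0 1"}}

```text
t: 14.4
tool_pos: [0.5774, 0.1204, 0.2064]
orientation: [1.95, 2.462, 0.002]
force: [-2.8, -1.6, 6.6]
opening: 0.0179
gripper_force: 29.8
```

Emit:
{"op": "play_rows", "data": {"increments": "0 0 -1 0 1;0 0 -1 0 -0.4;0 0 -1 0 -0.4;0 0 -1 0 -0.4;0 0 -1 0 -1;0 0 -1 0 -1;0 0 -1 0 -1;0 0 -1 0 -1"}}

```text
t: 15.2
tool_pos: [0.5769, 0.1204, 0.2058]
orientation: [-1.951, -2.463, -0.0]
force: [-0.0, -0.7, -0.2]
opening: 0.0691
gripper_force: 0.0
```

Run:
```python
from h import *
im=robot.read_camera("scene")
cv2.imwrite("pics/crop5.png",cv2.resize(im[210:370,230:370],None,fx=3.5,fy=3.5))
for q in("eye","hook_seat","pointer","beaker","basket"): print(q,[(np.round(d["centre"],3).tolist(),round(d["conf"],2)) for d in robot.landmark_of("scene",q)[:2]])
s=robot.read_state(); print(s["opening"],s["gripper_force"],s["force"])
rows((.577,.1205,.32,103.2))
```

```text
eye [([0.581, 0.121, 0.195], 0.7), ([0.496, -0.151, 0.11], 0.62)]
hook_seat [([0.579, 0.124, 0.191], 0.39), ([0.524, 0.334, 0.198], 0.18)]
pointer [([0.577, 0.122, 0.002], 0.23)]
beaker [([0.571, 0.119, 0.011], 0.72)]
basket [([0.575, 0.116, 0.081], 0.64)]
0.09141773592836223 0.0 [-0.87158338  0.38642708 -0.32335862]
t 15.5 pos [0.5769 0.1204 0.2058] a 103.24 z [ 0. -0. -1.]
[ 1.000e-01  1.000e-01 -1.142e+02] 0.0
```

View pics/crop5.png

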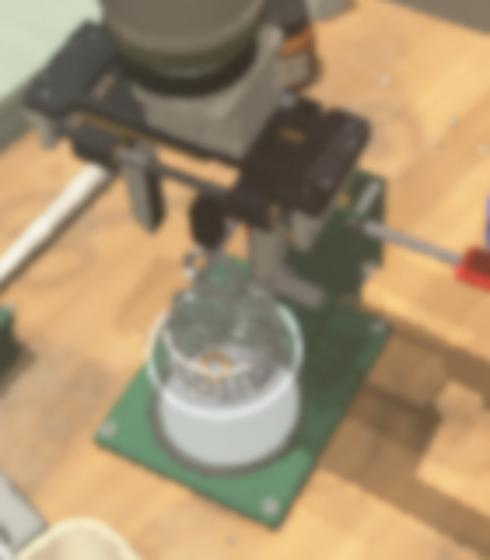

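The basket hangs in the beaker at crop (225,330), ring inside and fingers open around the grip. Next I retreat upward and go to the lever.

Emit:
{"op": "play_rows", "data": {"increments": "0 0 -8 0 -1;0 0 -25 0 -1;0 0 -50 0 -1;0 0 -75 0 -1;0 0 -90 0 -1;-4 -8 -100 0 -0.5;-14 -26 -100 8 0;-25 -46 -100 16 1;-36 -67 -100 24 1;-47 -88 -100 32 1;-58 -108 -100 40 1;-68 -127 -100 48 1;-77 -143 -100 56 1;-83.5 -155.5 -100 64 1;-83.5 -155.5 -95 72 1;-83.5 -155.5 -75 80 1;-83.5 -155.5 -50 88 1;-83.5 -155.5 -20 90 1;-83.5 -155.5 -10 90 1;-83.5 -155.5 -10 90 1"}}

```text
t: 17.5
tool_pos: [0.443, 0.0035, 0.2139]
orientation: [-3.12, -0.364, 0.006]
force: [-0.2, -0.1, 0.1]
opening: 0.0004
gripper_force: 0.0
```

Run:
```python
from h import *
o=[]
for c,(x,y) in(("scene",(260,200)),("top",(240,200))):
    im=robot.read_camera(c); k=3
    o.append(cv2.resize(im[y:y+160,x:x+130],None,fx=k,fy=k))
    for q in("eye","pointer","lever_pad","basket"): print(c,q,[(np.round(d["centre"],3).tolist(),round(d["conf"],2)) for d in robot.landmark_of(c,q)[:2]])
cv2.imwrite("pics/crop6.png",np.hstack(o))
s=robot.read_state(); print(s["opening"],s["force"])
rows((.4445,.0035,.173,13.2))
```

```text
scene eye [([0.494, -0.152, 0.108], 0.87), ([0.579, 0.116, 0.193], 0.76)]
scene pointer [([0.606, 0.056, 0.168], 0.74)]
scene lever_pad [([0.445, 0.004, 0.175], 0.84), ([0.576, 0.114, 0.078], 0.73)]
scene basket [([0.573, 0.115, 0.081], 0.71), ([0.498, -0.149, 0.003], 0.64)]
top eye [([0.574, 0.117, 0.193], 0.89)]
top pointer [([0.608, 0.054, 0.169], 0.54)]
top lever_pad [([0.446, 0.004, 0.173], 0.56)]
top basket [([0.576, 0.115, 0.079], 0.75), ([0.443, 0.003, 0.167], 0.35)]
1.9085968128433877e-05 [-0.04430042 -0.45421846  0.21825258]
t 18.0 pos [0.4449 0.0035 0.2163] a 13.25 z [ 0.001 -0.    -1.   ]
[-0.4 -0.2 43.3] 0.0
```

View pics/crop6.png

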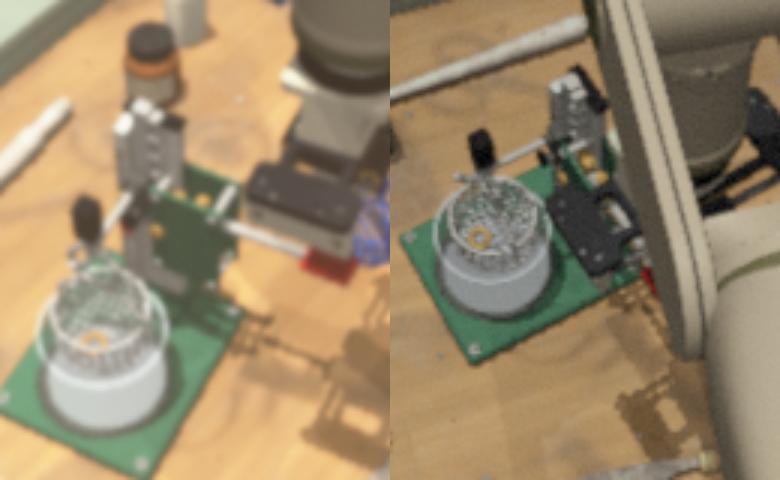

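The basket hangs in the beaker with the ring visible, and the closed fingers are above the red pad. I'll start the first press.

Emit:
{"op": "play_rows", "data": {"increments": "0 0 20 0 1;0 0 38 0 1;0 0 48 0 1;0 0 56 0 1;0 0 63 0 1;0 0 69 0 1;0 0 73 0 1;0 0 73 0 1"}}

```text
t: 18.8
tool_pos: [0.4449, 0.0035, 0.1428]
orientation: [3.121, 0.362, 0.001]
force: [-1.0, 0.9, 2.9]
opening: 0.0007
gripper_force: 1.0
```

Emit:
{"op": "play_rows", "data": {"increments": "0 0 2 0 1;0 0 4 0 1;0 0 4 0 1"}}

```text
t: 19.1
tool_pos: [0.4451, 0.0035, 0.1392]
orientation: [3.121, 0.362, 0.002]
force: [-0.7, 0.1, 4.7]
opening: 0.0005
gripper_force: 2.3
```

Emit:
{"op": "play_rows", "data": {"increments": "0 0 2 0 1;0 0 4 0 1;0 0 4 0 1"}}

```text
t: 19.4
tool_pos: [0.4454, 0.0035, 0.1353]
orientation: [3.121, 0.362, 0.003]
force: [0.8, 1.0, 4.5]
opening: 0.001
gripper_force: 2.3
```

Emit:
{"op": "play_rows", "data": {"increments": "0 0 2 0 1;0 0 3 0 1;0 0 3 0 1"}}

```text
t: 19.7
tool_pos: [0.4456, 0.0035, 0.1326]
orientation: [3.12, 0.362, 0.004]
force: [1.6, 2.0, 5.9]
opening: 0.0006
gripper_force: 2.4
```

Emit:
{"op": "play_rows", "data": {"increments": "0 0 2 0 1;0 0 3 0 1;0 0 3 0 1"}}

```text
t: 20.0
tool_pos: [0.4458, 0.0035, 0.1297]
orientation: [3.12, 0.362, 0.004]
force: [1.3, 1.2, 6.2]
opening: 0.0003
gripper_force: 2.4
```

Emit:
{"op": "play_rows", "data": {"increments": "0 0 2 0 1;0 0 3 0 1;0 0 3 0 1"}}

```text
t: 20.3
tool_pos: [0.4458, 0.0035, 0.1267]
orientation: [3.12, 0.362, 0.004]
force: [1.5, 1.3, 6.5]
opening: 0.0004
gripper_force: 2.5
```

Emit:
{"op": "play_rows", "data": {"increments": "0 0 1 0 1;0 0 2 0 1;0 0 2 0 1"}}

```text
t: 20.6
tool_pos: [0.4459, 0.0035, 0.1248]
orientation: [3.12, 0.362, 0.004]
force: [2.3, 0.7, 6.9]
opening: 0.0006
gripper_force: 2.5
```

Emit:
{"op": "play_rows", "data": {"increments": "0 0 1 0 1;0 0 2 0 1;0 0 2 0 1"}}

```text
t: 20.9
tool_pos: [0.4459, 0.0034, 0.1228]
orientation: [3.12, 0.362, 0.004]
force: [2.4, 1.6, 6.0]
opening: 0.0003
gripper_force: 2.5
```

Emit:
{"op": "play_rows", "data": {"increments": "0 0 1 0 1;0 0 2 0 1;0 0 2 0 1"}}

```text
t: 21.2
tool_pos: [0.4459, 0.0034, 0.1208]
orientation: [3.12, 0.362, 0.005]
force: [1.4, 1.5, 6.2]
opening: 0.0006
gripper_force: 2.6
```

Emit:
{"op": "play_rows", "data": {"increments": "0 0 1 0 1;0 0 2 0 1;0 0 2 0 1"}}

```text
t: 21.5
tool_pos: [0.4459, 0.0034, 0.1188]
orientation: [3.12, 0.362, 0.004]
force: [1.3, -0.1, 5.5]
opening: 0.0007
gripper_force: 2.6
```

Emit:
{"op": "play_rows", "data": {"increments": "0 0 1 0 1;0 0 2 0 1;0 0 2 0 1"}}

```text
t: 21.8
tool_pos: [0.4453, 0.0033, 0.1163]
orientation: [3.12, 0.362, 0.002]
force: [0.4, 0.3, 4.3]
opening: 0.0004
gripper_force: 1.7
```

Emit:
{"op": "play_rows", "data": {"increments": "0 0 1 0 1;0 0 2 0 1;0 0 2 0 1"}}

```text
t: 22.1
tool_pos: [0.4451, 0.0034, 0.1141]
orientation: [3.12, 0.362, 0.001]
force: [1.0, -0.3, 6.2]
opening: 0.0007
gripper_force: 2.4
```

Emit:
{"op": "play_rows", "data": {"increments": "0 0 1 0 1;0 0 1.5 0 1;0 0 1.5 0 1"}}

```text
t: 22.4
tool_pos: [0.4454, 0.0034, 0.1129]
orientation: [3.12, 0.362, 0.002]
force: [1.1, -0.4, 6.8]
opening: 0.0005
gripper_force: 2.7
```

Emit:
{"op": "play_rows", "data": {"increments": "0 0 1 0 1;0 0 1.5 0 1;0 0 1.5 0 1"}}

```text
t: 22.7
tool_pos: [0.4453, 0.0034, 0.1113]
orientation: [3.12, 0.362, 0.002]
force: [2.3, 0.8, 6.6]
opening: 0.0006
gripper_force: 2.8
```

Emit:
{"op": "play_rows", "data": {"increments": "0 0 1 0 1;0 0 1 0 1"}}

```text
t: 22.9
tool_pos: [0.4453, 0.0034, 0.1103]
orientation: [3.12, 0.362, 0.002]
force: [2.2, 0.3, 6.7]
opening: 0.0003
gripper_force: 2.7
```

Emit:
{"op": "play_rows", "data": {"increments": "0 0 1 0 1;0 0 1.5 0 1"}}

```text
t: 23.1
tool_pos: [0.4454, 0.0034, 0.1089]
orientation: [3.12, 0.362, 0.002]
force: [1.6, 0.7, 7.9]
opening: 0.0005
gripper_force: 2.8
```

Emit:
{"op": "play_rows", "data": {"increments": "0 0 1 0 1;0 0 1.5 0 1"}}

```text
t: 23.3
tool_pos: [0.4454, 0.0034, 0.1074]
orientation: [3.12, 0.362, 0.002]
force: [0.6, -0.1, 6.6]
opening: 0.0007
gripper_force: 2.9
```

Emit:
{"op": "play_rows", "data": {"increments": "0 0 1 0 1;0 0 1.5 0 1"}}

```text
t: 23.5
tool_pos: [0.4454, 0.0034, 0.1059]
orientation: [3.12, 0.362, 0.003]
force: [1.8, 1.1, 8.2]
opening: 0.0003
gripper_force: 3.1
```

Emit:
{"op": "play_rows", "data": {"increments": "0 0 1 0 1;0 0 1.5 0 1"}}

```text
t: 23.7
tool_pos: [0.4458, 0.0035, 0.1048]
orientation: [3.12, 0.362, 0.004]
force: [1.4, 2.0, 9.7]
opening: 0.0004
gripper_force: 4.0
```

Emit:
{"op": "play_rows", "data": {"increments": "0 0 1 0 1;0 0 1 0 1"}}

```text
t: 23.9
tool_pos: [0.4461, 0.0035, 0.1042]
orientation: [3.12, 0.362, 0.005]
force: [0.6, 1.6, 11.3]
opening: 0.0007
gripper_force: 4.5
```

The force rises against almost no travel, so this is the stop at 11 N. I'll release fully.

Emit:
{"op": "play_rows", "data": {"increments": "0 0 -5 0 1;0 0 -20 0 1;0 0 -40 0 1;0 0 -60 0 1;0 0 -78 0 1;0 0 -84 0 1;0 0 -84 0 1;0 0 -84 0 1"}}

```text
t: 24.7
tool_pos: [0.444, 0.0035, 0.1854]
orientation: [-3.12, -0.362, 0.003]
force: [-0.6, 0.2, -0.8]
opening: 0.0008
gripper_force: 0.0
```

```bash
cat > chk.py <<'E'
from h import *
for c in("scene","top"):
    robot.read_camera(c)
    for q in("eye","hook_seat","pointer","lever_pad","basket"): print(c,q,[(np.round(d["centre"],3).tolist(),round(d["conf"],2)) for d in robot.landmark_of(c,q)[:2]])
rows((.4445,.0035,.173,13.2))
E
python3 chk.py
```

```text
scene eye [([0.58, 0.121, 0.173], 0.74), ([0.498, -0.15, 0.109], 0.65)]
scene hook_seat [([0.58, 0.123, 0.174], 0.74), ([0.57, 0.119, 0.012], 0.52)]
scene pointer [([0.607, 0.057, 0.148], 0.8)]
scene lever_pad [([0.577, 0.114, 0.062], 0.52), ([0.443, 0.001, 0.172], 0.44)]
scene basket [([0.576, 0.116, 0.059], 0.77), ([0.502, -0.148, 0.0], 0.51)]
top eye [([0.575, 0.118, 0.17], 0.65), ([0.496, -0.154, 0.107], 0.51)]
top hook_seat [([0.576, 0.12, 0.174], 0.58)]
top pointer [([0.607, 0.053, 0.15], 0.45)]
top lever_pad []
top basket []
t 25.3 pos [0.4447 0.0035 0.1868] a 13.24 z [ 0. -0. -1.]
[-0.2 -0.1 13.8] 0.0
```

One notch down: pointer at about 0.149. I'll do the second click.

Emit:
{"op": "play_rows", "data": {"increments": "0 0 13 0 1;0 0 21 0 1;0 0 29 0 1;0 0 36 0 1;0 0 42 0 1;0 0 44 0 1;0 0 44 0 1"}}

```text
t: 26.0
tool_pos: [0.4444, 0.0035, 0.1425]
orientation: [-3.12, -0.362, 0.001]
force: [-3.8, -0.6, 2.1]
opening: 0.0001
gripper_force: 1.3
```

Emit:
{"op": "play_rows", "data": {"increments": "0 0 1.5 0 1;0 0 3 0 1;0 0 3 0 1"}}

```text
t: 26.3
tool_pos: [0.4447, 0.0035, 0.14]
orientation: [3.121, 0.362, 0.0]
force: [-4.0, -0.2, 4.7]
opening: 0.0006
gripper_force: 2.6
```

Emit:
{"op": "play_rows", "data": {"increments": "0 0 1 0 1;0 0 2 0 1;0 0 2 0 1"}}

```text
t: 26.6
tool_pos: [0.4449, 0.0035, 0.1378]
orientation: [-3.121, -0.362, -0.001]
force: [-1.8, -0.1, 4.5]
opening: 0.0006
gripper_force: 2.6
```

Emit:
{"op": "play_rows", "data": {"increments": "0 0 1.5 0 1;0 0 3 0 1;0 0 3 0 1"}}

```text
t: 26.9
tool_pos: [0.4451, 0.0035, 0.1349]
orientation: [-3.121, -0.362, -0.001]
force: [-1.4, 1.0, 5.8]
opening: 0.0006
gripper_force: 2.5
```

Emit:
{"op": "play_rows", "data": {"increments": "0 0 1.5 0 1;0 0 3 0 1;0 0 3 0 1"}}

```text
t: 27.2
tool_pos: [0.4453, 0.0036, 0.1321]
orientation: [3.121, 0.362, 0.002]
force: [-0.6, 1.5, 5.9]
opening: 0.0007
gripper_force: 2.5
```

Emit:
{"op": "play_rows", "data": {"increments": "0 0 1.5 0 1;0 0 3 0 1;0 0 3 0 1"}}

```text
t: 27.5
tool_pos: [0.4457, 0.0036, 0.1293]
orientation: [3.121, 0.362, 0.004]
force: [0.4, 1.0, 5.3]
opening: 0.0007
gripper_force: 2.5
```

Emit:
{"op": "play_rows", "data": {"increments": "0 0 1.5 0 1;0 0 3 0 1;0 0 3 0 1"}}

```text
t: 27.8
tool_pos: [0.446, 0.0036, 0.1265]
orientation: [3.121, 0.362, 0.005]
force: [1.7, 1.2, 6.2]
opening: 0.0007
gripper_force: 2.4
```

Emit:
{"op": "play_rows", "data": {"increments": "0 0 1.5 0 1;0 0 2.5 0 1;0 0 2.5 0 1"}}

```text
t: 28.1
tool_pos: [0.4461, 0.0036, 0.1242]
orientation: [3.12, 0.362, 0.005]
force: [1.3, 1.8, 6.7]
opening: 0.0006
gripper_force: 2.5
```

Emit:
{"op": "play_rows", "data": {"increments": "0 0 1.5 0 1;0 0 2.5 0 1;0 0 2.5 0 1"}}

```text
t: 28.4
tool_pos: [0.4461, 0.0035, 0.1217]
orientation: [3.12, 0.362, 0.005]
force: [1.1, 0.7, 6.7]
opening: 0.0003
gripper_force: 2.5
```

Emit:
{"op": "play_rows", "data": {"increments": "0 0 1 0 1;0 0 2 0 1;0 0 2 0 1"}}

```text
t: 28.7
tool_pos: [0.4462, 0.0035, 0.1197]
orientation: [3.12, 0.362, 0.005]
force: [2.6, 2.2, 5.7]
opening: 0.0004
gripper_force: 2.5
```

Emit:
{"op": "play_rows", "data": {"increments": "0 0 1 0 1;0 0 2 0 1;0 0 2 0 1"}}

```text
t: 29.0
tool_pos: [0.4462, 0.0034, 0.1178]
orientation: [3.12, 0.362, 0.005]
force: [1.5, 1.3, 5.7]
opening: 0.0004
gripper_force: 2.6
```

Emit:
{"op": "play_rows", "data": {"increments": "0 0 1 0 1;0 0 2 0 1;0 0 2 0 1"}}

```text
t: 29.3
tool_pos: [0.4453, 0.0033, 0.1151]
orientation: [3.12, 0.362, 0.002]
force: [1.1, -0.3, 6.7]
opening: 0.0001
gripper_force: 2.3
```

Emit:
{"op": "play_rows", "data": {"increments": "0 0 1 0 1;0 0 2 0 1;0 0 2 0 1"}}

```text
t: 29.6
tool_pos: [0.4455, 0.0034, 0.1133]
orientation: [3.12, 0.362, 0.003]
force: [1.6, 0.1, 6.5]
opening: 0.0007
gripper_force: 2.7
```

Emit:
{"op": "play_rows", "data": {"increments": "0 0 1 0 1;0 0 2 0 1;0 0 2 0 1"}}

```text
t: 29.9
tool_pos: [0.4456, 0.0034, 0.1114]
orientation: [3.12, 0.362, 0.003]
force: [1.2, -0.2, 6.6]
opening: 0.0001
gripper_force: 2.7
```

Emit:
{"op": "play_rows", "data": {"increments": "0 0 1 0 1;0 0 1.5 0 1"}}

```text
t: 30.1
tool_pos: [0.4457, 0.0034, 0.11]
orientation: [3.12, 0.362, 0.004]
force: [2.0, -0.4, 7.6]
opening: 0.0004
gripper_force: 2.8
```

Emit:
{"op": "play_rows", "data": {"increments": "0 0 1 0 1;0 0 1.5 0 1"}}

```text
t: 30.3
tool_pos: [0.4457, 0.0034, 0.1085]
orientation: [3.12, 0.362, 0.004]
force: [1.2, 0.2, 7.2]
opening: 0.0003
gripper_force: 2.8
```

Emit:
{"op": "play_rows", "data": {"increments": "0 0 1 0 1;0 0 1.5 0 1"}}

```text
t: 30.5
tool_pos: [0.4457, 0.0034, 0.107]
orientation: [3.12, 0.362, 0.003]
force: [0.3, 1.3, 7.7]
opening: 0.0001
gripper_force: 2.9
```

Emit:
{"op": "play_rows", "data": {"increments": "0 0 1 0 1;0 0 1.5 0 1"}}

```text
t: 30.7
tool_pos: [0.4458, 0.0034, 0.1056]
orientation: [3.12, 0.362, 0.004]
force: [2.1, 0.8, 9.3]
opening: 0.0006
gripper_force: 3.4
```

Emit:
{"op": "play_rows", "data": {"increments": "0 0 1 0 1;0 0 1.5 0 1"}}

```text
t: 30.9
tool_pos: [0.4462, 0.0034, 0.1046]
orientation: [3.12, 0.362, 0.005]
force: [0.4, 1.4, 11.0]
opening: 0.0009
gripper_force: 4.3
```

Emit:
{"op": "play_rows", "data": {"increments": "0 0 0.5 0 1;0 0 0.5 0 1"}}

```text
t: 31.1
tool_pos: [0.4463, 0.0035, 0.1043]
orientation: [3.12, 0.362, 0.006]
force: [1.6, 0.6, 11.0]
opening: 0.0007
gripper_force: 4.5
```

That's the stop again. I'll release and back off well above the pad.

Emit:
{"op": "play_rows", "data": {"increments": "0 0 -5 0 1;0 0 -20 0 1;0 0 -40 0 1;0 0 -60 0 1;0 0 -80 0 1;0 0 -105 0 1;0 0 -125 0 1;0 0 -130 0 1;0 0 -130 0 1;0 0 -130 0 1;0 0 -130 0 1;0 0 -130 0 1"}}

```text
t: 32.3
tool_pos: [0.4441, 0.0035, 0.2315]
orientation: [-3.12, -0.362, 0.003]
force: [0.0, -0.2, 0.7]
opening: 0.0001
gripper_force: 0.0
```

```bash
python3 chk.py
python3 - <<'E'
from h import *
o=[]
for c,(x,y) in(("scene",(260,200)),("top",(240,200))):
    im=robot.read_camera(c); o.append(cv2.resize(im[y:y+160,x:x+130],None,fx=3,fy=3))
cv2.imwrite("pics/crop7.png",np.hstack(o))
E
```

```text
scene eye [([0.579, 0.12, 0.151], 0.96), ([0.497, -0.153, 0.109], 0.92)]
scene hook_seat [([0.583, 0.122, 0.151], 0.77)]
scene pointer [([0.524, 0.337, 0.201], 0.66), ([0.607, 0.06, 0.129], 0.51)]
scene lever_pad [([0.576, 0.131, 0.043], 0.74), ([0.444, 0.003, 0.172], 0.67)]
scene basket [([0.576, 0.116, 0.04], 0.78), ([0.5, -0.151, 0.001], 0.61)]
top eye [([0.574, 0.117, 0.153], 0.85), ([0.608, 0.058, 0.122], 0.37)]
top hook_seat [([0.576, 0.122, 0.153], 0.58)]
top pointer [([0.609, 0.052, 0.128], 0.6), ([0.444, 0.004, 0.173], 0.43)]
top lever_pad [([0.444, 0.004, 0.174], 0.51)]
top basket [([0.579, 0.114, 0.039], 0.8), ([0.575, 0.117, 0.152], 0.72)]
t 32.9 pos [0.4447 0.0035 0.2328] a 13.24 z [ 0.  0. -1.]
[-0.2 -0.1 59.8] 0.0
```

View pics/crop7.png

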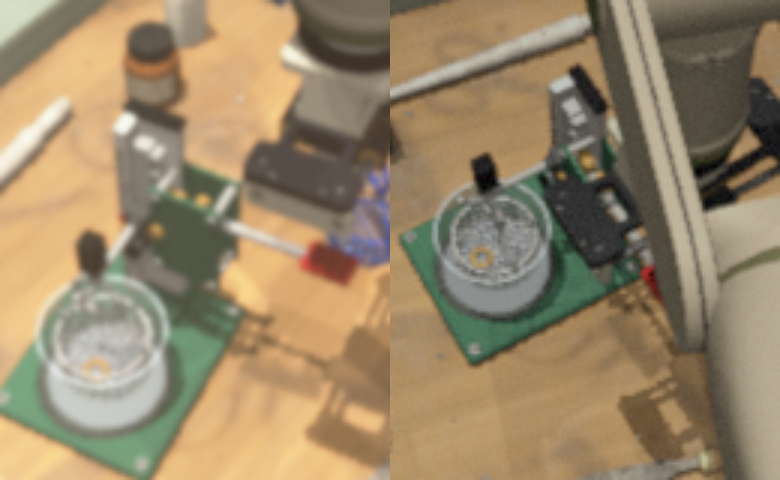

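The basket hangs inside the beaker with the ring in it, at crop (95,365) left and (480,257) right. The pointer is at about 0.1285 and the lever is back up, so I'm handing in.

```bash
python3 -c "
from plant import robot
print(robot.close_job())"
```

```text
the job is handed in; nothing more can be done
None
```

I handed the job in at about 33 s. The basket hangs from the dip stand's hook in the beaker, clear of the bottom, with the ring in it. Two full lever clicks brought the pointer about 1.5 mm above the red zone's middle, and the lever is back up; the judge's verdict was not shown.

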